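# Interleave two mounted prints in the print press

### The arm

A 6-joint arm with a two-finger parallel gripper is mounted at the origin on a cart in front of the work surface, level with it; the furniture and walls round the work are solid. World frame = base frame: x ahead of the robot, y to its left, z up, the work surface at z = 0. Lengths are in m, angles in rad, forces in N, time in s.
With the tool pointing down it reaches from about 0.25 to 0.725 m from the base axis. Payload 4 kg.
Tool frame: the origin (TCP) lies on the front face of the gripper's body, between the roots of the fingers; the fingertips stand 73 mm ahead of it and the grasp point (between the pads) lies 54 mm ahead of it; z points along the fingers, y is the line along which they close (so a half turn about z gives the same grasp; the last joint's range is limited). The gripper opens to 85 mm and grips with 20 to 120 N. Pads are 22 mm wide; open, the fingers measure 114 mm over their backs; the gripper's body (76 mm by 85 mm) begins 54 mm behind the grasp point. The pads swing forward as they close: fully open they stand 13 mm farther back than shut.
Start: joints at [1.179, 0.241, 0.005, 1.335, 0, 1.571], TCP at [0.191, 0.462, 0.304] pointing down, gripper open.
Joint ranges: [-2.72, 2.72], [-1.05, 1.87], [-1.09, 1.28], [-1.99, 2.15], [-1.42, 1.44], [-3.14, 3.14]. Speed limits (rad/s): [2.79, 2.79, 3.14, 3.14, 3.14, 3.14].

### API

Orientations are given as a rotation vector (axis times angle).
In Python, from rig import bot, imaging gives the robot as it stands.
- The arm moves only by the shell command python3 -m handwheel 'ROWS' [FORCE]. ROWS is JSON, a list of rows, each a list of 7 numbers: the closure, from 0 (fully open) to 1 (shut), then the shift along the tool's x, y, z each as a share of 100 mm, from -1 to 1, then the turn, a rotation vector about the tool's x, y, z each as a share of 0.5 rad, from -1 to 1. In form: [[jaw, x, y, z, ax, ay, az], ...]. A call has 1 to 8 rows; each row is the pose to reach, as a shift and turn from the pose commanded when the call began, along the tool's axes at that moment; what a row does not reach only later rows make up. A row lasts 1/10 s, in which the tool goes at most 50 mm and 8.59 degrees, less where a joint would pass 70% of its speed; a pose out of reach is approached as far as the arm can. A call with a number of a shift or a turn outside -1 to 1 is refused whole. A call with a gripper value outside its range is refused whole. The fingers move at their own pace and stop on an object; FORCE is the grip in N (left out, the last holds). Time passes only in rows, so rows that repeat a pose let the fingers close. It gives the time, the measured TCP pose, the force, the opening and the grip force at its end, in the units of the state.
- bot.observe(): the state, without advancing time (a new reading comes with each control period).
- imaging.read_camera(name): name is "scene" or "top" or "wrist"; returns (picture, depth): 420x560x3 uint8, blue, green, red; 420x560 float32, m along the optical axis (not along the pixel's ray), 0 where there is no reading.
- imaging.get_calibration(name): a dict with "intrinsics" (3x3 intrinsics, pixels), "k1" (the pictures are not rectified: a ray, as slopes to the right and down, at radius r is drawn at 1 + k1 r^2 times it, then the intrinsics apply), "R" (3x3) and "t" (3): a world point X has camera coordinates R X + t; the wrist camera has in their place "hand_eye" (4x4, takes a point from camera to tool coordinates, whose origin is the TCP and whose axes are the flange's). Camera axes: x right, y down, z forward; pixel columns grow to the right and rows downward; lengths in m; the calibration is good to about 2 mm. A picture is of the moment at which its call begins: read the wrist's pose just before it. get_calibration takes no time and is no camera call.
- bot.close_job(): hands the job in; it is judged then, once.
The state is a dict: "time": time; "joint_positions": joint angles; "qvel": joint speeds; "tau": joint torques, N m; "eef_pos": TCP position; "orientation": TCP orientation; "ft_force": force on the tool from outside, world axes, zero at the start; "ft_torque": the same for the moment, N m; "width": opening from 0.0 (shut) to 1.0 (fully open); "grip_force": force on a finger pad.
Only numpy, scipy, OpenCV 4.12 (cv2) and the standard library are available. Lean on these libraries where they do the work, as an engineer would, in place of code of your own. Each camera call takes 0.05 s, during which the arm holds its last target. There are 200 camera calls.

### The job

One mounted print already lies in the open press. Lay the plain tan interleaving board flat on it between the register pins, then lay the other mounted print, picture up, flat on the board, so that the two prints never touch each other. Then bring the press lid all the way down onto the stack and let go; leave the other things on the table where they are.

Things in the scene. Friction and masses are not known exactly. Their poses are not given: they have to be found in the camera images.
- press: Fixed grey-green press, base 196 x 112 mm. Origin on the table under the bed's centre; x points back to the hinge, z up. Eight 8 mm register pins, 28 mm above the bed, tops tapered, surround the boards' place (116 along x, 64 along y) with 3 mm play each side: at x +-48, y +-39 and x +-65, y +-20 mm. Long sides are open to fingers from x = -40 to 40 mm.
- bed_centre (a point): Centre of the press bed's upper face, 34 mm above the table, axes as the press. The stack lies on it: print 0 to 8 mm, board 8 to 16 mm, print 16 to 24 mm above the bed.
- press_lid (a joint): Lid angle (rad), -0.03 to 1.12: 0 = level, down on the full stack; 1.0 to 1.1 = open, at the start. The open lid still slopes over the bed, 30 degrees from upright: lay boards in (and so pick them up) with the tool tilted 20 to 40 degrees, fingers pointing down and toward the hinge, gripper body on the handle's side. A friction hinge holds the lid anywhere; a few newtons move it.
- lid_hinge (a point): Centre of the lid's hinge axis (along the press's y), 86 mm behind the bed's centre and 39 mm above the bed. The lid is 86 mm wide; its pad reaches 15 mm below the hinge's plane, its beam ends 156 mm from the axis.
- lid_handle (a point): Middle of the lid's handle, a horizontal black sleeve 16 mm thick and 60 mm long along the press's y between two 10 mm rods, 201 mm from the hinge axis; 37 mm of free space between it and the lid. Moves with the lid; when the lid is down it is 73 mm above the table.
- print_first: Mounted print already in the press: brown board 116 x 64 x 8 mm with a black-and-white picture of a lake and hills on top. Origin at the centre of its underside, x along the long side, z up out of the picture.
- board: Plain tan interleaving board 116 x 64 x 8 mm, flat on the table at the start. Origin at the centre of its underside, x along the long side, z up.
- print_second: The other mounted print, flat on the table at the start: brown board 116 x 64 x 8 mm, picture of a city skyline on top. Origin at the centre of its underside, x along the long side, z up out of the picture.
- tape_roll: Bystander: roll of masking tape, 103 mm across, 25 mm high; origin under its centre.
- loupe: Bystander: black and grey loupe, 47 mm across, 42 mm high; origin under its centre.
- thermometer: Bystander: white stick thermometer, 220 mm long, 14 mm thick, lying along y; origin under its middle.
- tongs: Bystander: wooden print tongs, 191 mm long, 12 mm high, lying along the table's front edge; origin under the middle.

How it is judged:
By the outcome, as a careful person would: the job done as asked, in the order asked, and still so for the second after the job is handed in, with the robot touching nothing.
It also fails if it takes over 72 s, if anything falls off the work surface, if the arm or the gripper's body presses on something with over 40 N, if the wrist force passes 120 N, or if a joint passes its speed limit or range.

## Working session

There is one attempt and no reset: what is moved stays moved. The work goes in short steps, Python scripts to look and compute and a shell command to move; the robot and the scene stay as the last step left them, time stands still between calls to the robot, and variables do not carry over. Pictures are saved under pics/ and viewed, at most 10 in all, crops included, and the job is handed in when it is done.

```bash
ls; mkdir -p pics; cat > h.py <<'E'
import numpy as np, cv2, json
from rig import bot, imaging
from scipy.spatial.transform import Rotation as R
E
python3 - <<'E'
from h import *
s=bot.observe(); print(s)
for n in ("scene","top","wrist"):
    c=imaging.get_calibration(n); print(n,c)
    im,d=imaging.read_camera(n); cv2.imwrite(f"pics/{n}0.png",im); np.save(f"{n}0.npy",d)
E
```

```text
pics
{'time': 0.0, 'joint_positions': array([ 1.17897461e+00,  2.41393396e-01,  3.74534050e-03,  1.33519442e+00,
       -1.32488626e-05,  1.57078393e+00]), 'qvel': array([ 0.00256737,  0.00106141,  0.00018662,  0.00016441,  0.00171031,
       -0.00124711]), 'tau': array([ 1.77443860e-05, -3.72315359e+01,  2.52409887e+01,  1.69284706e-02,
       -3.26444126e-05,  5.43574785e-07]), 'eef_pos': array([0.19075928, 0.4616709 , 0.30303064]), 'orientation': array([-0.61144816, -3.08112069,  0.00315625]), 'ft_force': array([-0.01062184, -0.15145572, -0.10736434]), 'ft_torque': array([-0.08320518, -0.00010441, -0.00318986]), 'grip_force': 0.0, 'width': 1.0010208142418955}
scene {'intrinsics': array([[534.67597765,   0.        , 278.60987437],
       [  0.        , 534.67597765, 206.36600229],
       [  0.        ,   0.        ,   1.        ]]), 'k1': -0.06692849961503995, 'R': array([[ 0.81873501, -0.57407165, -0.01071086],
       [-0.29934449, -0.41085477, -0.86115692],
       [ 0.48996516,  0.70826556, -0.50822637]]), 't': array([-0.54137539,  0.11320881,  0.95231753])}
top {'intrinsics': ar
[... 243 characters left out ...]
0.98890821,  0.00756514, -0.14833517],
       [ 0.14809226, -0.02621824, -0.98862596]]), 't': array([-0.206753  ,  0.55036143,  1.22422421])}
wrist {'intrinsics': array([[359.36018218,   0.        , 277.18345541],
       [  0.        , 359.36018218, 211.34999875],
       [  0.        ,   0.        ,   1.        ]]), 'k1': -0.024644488760986998, 'hand_eye': array([[ 7.87963937e-04, -9.48924247e-01, -3.15503016e-01,
         8.22971520e-02],
       [ 9.99999645e-01,  8.41423265e-04, -3.32271981e-05,
         1.34195202e-03],
       [ 2.97001672e-04, -3.15502878e-01,  9.48924573e-01,
        -7.17693139e-02],
       [ 0.00000000e+00,  0.00000000e+00,  0.00000000e+00,
         1.00000000e+00]])}
```

View pics/top0.png

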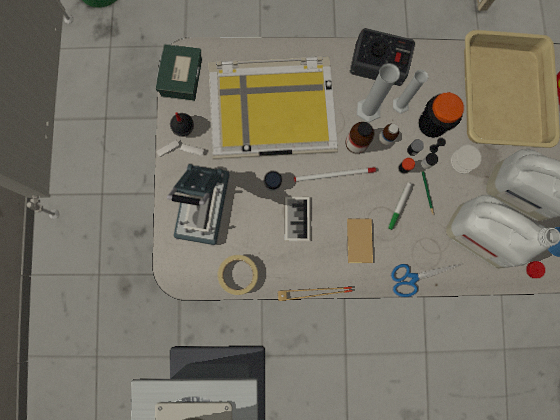

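View pics/scene0.png

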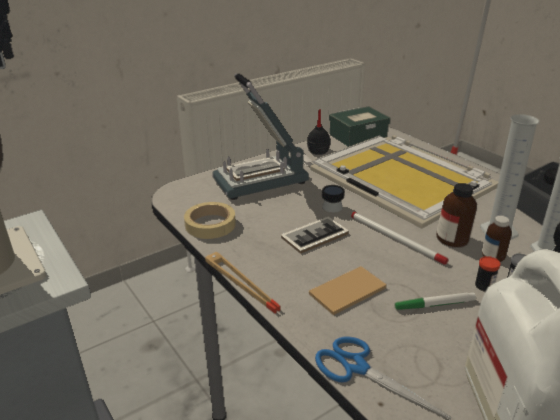

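The top view shows the press at about (200,205) with its hinge up (away from the robot). The skyline print is at (297,219), the tan board at (360,240), the tape roll at (238,274) and the tongs at (318,293). The scene view agrees: board (348,289), print (314,235), press (260,170).

```bash
cat >> h.py <<'E'
def rays(cal,uv):
    K=cal["intrinsics"]; uv=np.asarray(uv,float).reshape(-1,1,2)
    p=cv2.undistortPoints(uv,K,np.array([cal["k1"],0,0,0,0.])).reshape(-1,2)
    return np.c_[p,np.ones(len(p))]
def campose(name,s=None):
    c=imaging.get_calibration(name)
    if name=="wrist":
        T=np.eye(4);T[:3,:3]=R.from_rotvec(s["orientation"]).as_matrix();T[:3,3]=s["eef_pos"]
        T=T@c["hand_eye"]; return c,T[:3,:3],T[:3,3]
    return c,c["R"].T,-c["R"].T@c["t"]
def plane(P,uv,z):   # pixel -> world at height z
    c,A,o=P; d=rays(c,uv)@A.T; return o+d*((z-o[2])/d[:,2])[:,None]
def cloud(P,D):
    c,A,o=P; v,u=np.mgrid[:D.shape[0],:D.shape[1]]
    X=(rays(c,np.c_[u.ravel(),v.ravel()])*D.reshape(-1,1))@A.T+o; X=X.reshape(*D.shape,3); X[D==0]=np.nan; return X
def proj(P,X):
    c,A,o=P; q=(np.atleast_2d(X)-o)@A; q=q[:,:2]/q[:,2:]; r=1+c["k1"]*(q**2).sum(1,keepdims=True)
    return (q*r)*c["intrinsics"][0,0]+c["intrinsics"][:2,2]
def tri(Ps,uvs):
    M=np.zeros((3,3));b=np.zeros(3)
    for P,uv in zip(Ps,uvs):
        d=(rays(P[0],uv)@P[1].T)[0];d/=np.linalg.norm(d);Q=np.eye(3)-np.outer(d,d);M+=Q;b+=Q@P[2]
    return np.linalg.solve(M,b)
E
python3 - <<'E'
from h import *
for n in("top","scene"):
    P=campose(n);X=cloud(P,np.load(n+"0.npy"))
    print(n,"cam",P[2])
    pts={"top":dict(board=(360,240),print2=(304,219),table=(330,220),pressbase=(215,238),press_l=(182,238)),"scene":dict(board=(348,289),table=(300,270),print2=(314,235))}[n]
    for k,(u,v) in pts.items(): print(k,np.nanmedian(X[v-2:v+3,u-2:u+3].reshape(-1,3),0).round(3))
    roi=dict(top=dict(board=(335,205,385,275),print2=(275,185,322,250)),scene=dict(board=(295,255,400,320),print2=(270,205,358,260)))[n]
    for k,(a,b,c,d) in roi.items():
        x=X[b:d,a:c]; m=(x[...,2]>.0045)&(x[...,2]<.013)
        m=cv2.morphologyEx(m.astype(np.uint8),cv2.MORPH_OPEN,np.ones((3,3)))
        nn,l,st,_=cv2.connectedComponentsWithStats(m); i=1+st[1:,4].argmax(); q=x[l==i]
        r=cv2.minAreaRect((q[:,:2]*1000).astype(np.float32)); print(k,r,np.median(q[:,2]),cv2.boxPoints(r).round())
im=cv2.imread("pics/top0.png"); cv2.imwrite("pics/c1.png",cv2.resize(im[155:255,160:260],None,fx=6,fy=6,interpolation=cv2.INTER_CUBIC))
E
```

```text
top cam [ 0.3606084  -0.17874256  1.29706673]
board [ 0.499 -0.429  0.007]
print2 [ 0.555 -0.284  0.007]
table [ 0.553 -0.353 -0.002]
pressbase [ 0.506 -0.055  0.025]
press_l [0.506 0.031 0.022]
board ((477.5154113769531, -420.0440368652344), (20.83980941772461, 46.961891174316406), 7.155060768127441) 0.007246492073955668 [[ 464. -398.]
 [ 470. -445.]
 [ 491. -442.]
 [ 485. -395.]]
print2 ((533.0283813476562, -266.5606689453125), (44.52101135253906, 55.604190826416016), 88.9674072265625) 0.007530695256649622 [[ 505. -288.]
 [ 560. -289.]
 [ 561. -245.]
 [ 506. -244.]]
scene cam [ 0.01052901 -0.93876959  0.57568483]
board [ 0.496 -0.435  0.008]
table [ 0.469 -0.339  0.   ]
print2 [ 0.55  -0.276  0.009]
board ((498.6294860839844, -432.4698181152344), (66.36654663085938, 118.47441864013672), 89.31049346923828) 0.007636859682895958 [[ 439. -465.]
 [ 557. -466.]
 [ 558. -400.]
 [ 440. -399.]]
print2 ((557.5188598632812, -269.0147705078125), (67.50245666503906, 119.57068634033203), 89.67793273925781) 0.00814050678568845 [[ 498. -302.]
 [ 617. -303.]
 [ 617. -236.]
 [ 498. -235.]]
```

View pics/c1.png

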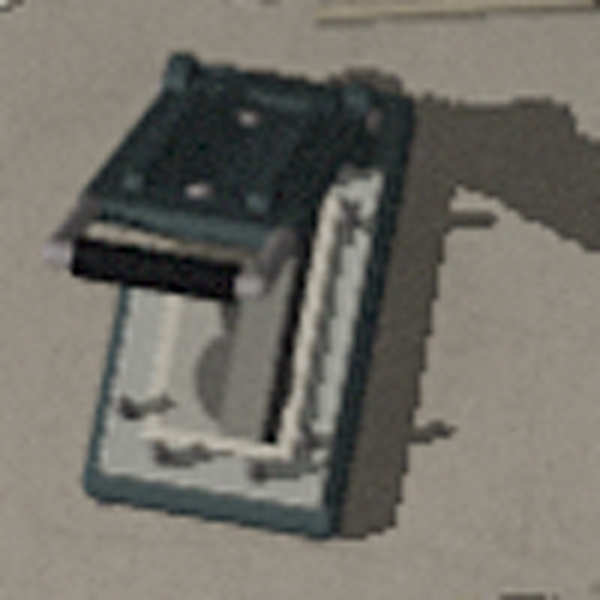

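The crop shows the press yawed about -9 degrees. The handle overhangs the bed, and the front corners are near (175,238) and (216,244) in the full picture. Next I'll plan a tilted wrist look at the press.

```bash
cat >> h.py <<'E'
def ori(yaw,tilt):  # degrees; fingers down, leaning along yaw
    p,t=np.radians([yaw,tilt]); y=np.array([-np.sin(p),np.cos(p),0]); z=np.array([np.sin(t)*np.cos(p),np.sin(t)*np.sin(p),-np.cos(t)])
    return np.c_[np.cross(y,z),y,z]
def plan(wps,s=None,yt=None):
    """wps: list of (pos, yaw, tilt); prints per call x y z ax ay az shares and rows needed"""
    s=s or bot.observe(); p=np.array(s["eef_pos"]); A=R.from_rotvec(s["orientation"])
    for pos,yaw,tilt in wps:
        B=R.from_matrix(ori(yaw,tilt)); pos=np.array(pos)
        L=np.abs(A.inv().apply(pos-p)).max(); a=(A.inv()*B).magnitude()
        n=int(max(1,np.ceil(L/.098),np.ceil(a/.49))); print("->",pos.round(3),yaw,tilt)
        for k in range(n):
            f=1/(n-k); d=(A.inv().apply((pos-p)*f)/.1).round(3); r=((A.inv()*B).as_rotvec()*f/.5).round(3)
            rows=max(np.linalg.norm(d)*2,np.linalg.norm(r)*28.65/8.59)
            print("  ",*d.round(3),*r.round(3)," rows %.1f"%rows)
            p=p+A.apply(d*.1); A=A*R.from_rotvec(r*.5)
def look(name,tag,view=False):
    s=bot.observe(); im,d=imaging.read_camera(name); cv2.imwrite(f"pics/{tag}.png",im); np.savez(f"{tag}.npz",d=d,e=s["eef_pos"],o=s["orientation"]); return im
def load(tag,name="wrist"):
    z=np.load(tag+".npz"); return campose(name,dict(eef_pos=z["e"],orientation=z["o"])),z["d"],cv2.imread(f"pics/{tag}.png")
E
python3 - <<'E'
from h import *
P=campose("top"); print(plane(P,[(175,237.8),(215.8,244.5)],.03))
plan([((.485,-.01,.21),-9,30)])
E
```

```text
[[ 0.50603185  0.04676541  0.03      ]
 [ 0.48819138 -0.05707953  0.03      ]]
-> [ 0.485 -0.01   0.21 ] -9 30
   -0.904 -0.647 0.187 -0.025 -0.209 -0.092  rows 2.3
   -0.849 -0.69 0.271 -0.025 -0.208 -0.091  rows 2.3
   -0.785 -0.731 0.347 -0.025 -0.209 -0.092  rows 2.3
   -0.71 -0.771 0.416 -0.025 -0.208 -0.091  rows 2.3
   -0.629 -0.807 0.476 -0.026 -0.209 -0.092  rows 2.3
```

```bash

python3 -m handwheel '[[0,-0.9,-0.65,0.19,-0.025,-0.21,-0.09],[0,-0.9,-0.65,0.19,-0.025,-0.21,-0.09],[0,-0.9,-0.65,0.19,-0.025,-0.21,-0.09]]'
python3 -m handwheel '[[0,-0.85,-0.69,0.27,-0.025,-0.21,-0.09],[0,-0.85,-0.69,0.27,-0.025,-0.21,-0.09],[0,-0.85,-0.69,0.27,-0.025,-0.21,-0.09]]'
python3 -m handwheel '[[0,-0.78,-0.73,0.35,-0.025,-0.21,-0.09],[0,-0.78,-0.73,0.35,-0.025,-0.21,-0.09],[0,-0.78,-0.73,0.35,-0.025,-0.21,-0.09]]'
python3 -m handwheel '[[0,-0.71,-0.77,0.42,-0.025,-0.21,-0.09],[0,-0.71,-0.77,0.42,-0.025,-0.21,-0.09],[0,-0.71,-0.77,0.42,-0.025,-0.21,-0.09]]'
python3 -m handwheel '[[0,-0.63,-0.81,0.48,-0.025,-0.21,-0.09],[0,-0.63,-0.81,0.48,-0.025,-0.21,-0.09],[0,-0.63,-0.81,0.48,-0.025,-0.21,-0.09],[0,-0.63,-0.81,0.48,-0.025,-0.21,-0.09]]'
python3 - <<'E'
from h import *
im=look("wrist","w1"); print(bot.observe()["qvel"].round(3))
cv2.imwrite("pics/w1b.png",cv2.resize(im,None,fx=1.42,fy=1.42,interpolation=cv2.INTER_CUBIC))
E
```

```text
time: 0.45
eef_pos: [0.2495, 0.3639, 0.2835]
orientation: [0.527, 2.991, -0.019]
ft_force: [-1.0, 0.6, -0.4]
width: 0.996
grip_force: 0.0
time: 0.75
eef_pos: [0.3084, 0.2699, 0.2653]
orientation: [0.445, 2.897, -0.028]
ft_force: [0.2, 0.3, 0.5]
width: 1.0
grip_force: 0.0
time: 1.05
eef_pos: [0.3669, 0.1757, 0.2464]
orientation: [0.367, 2.802, -0.038]
ft_force: [-0.9, -0.2, 0.1]
width: 0.998
grip_force: 0.0
time: 1.35
eef_pos: [0.4258, 0.0811, 0.2275]
orientation: [0.292, 2.705, -0.048]
ft_force: [-0.1, 0.3, -0.1]
width: 0.996
grip_force: 0.0
time: 1.75
eef_pos: [0.4848, -0.0122, 0.209]
orientation: [0.217, 2.607, -0.056]
ft_force: [-0.2, 0.0, -0.2]
width: 0.999
grip_force: 0.0
[ 0.042 -0.019 -0.013  0.011 -0.     0.002]
```

View pics/w1b.png

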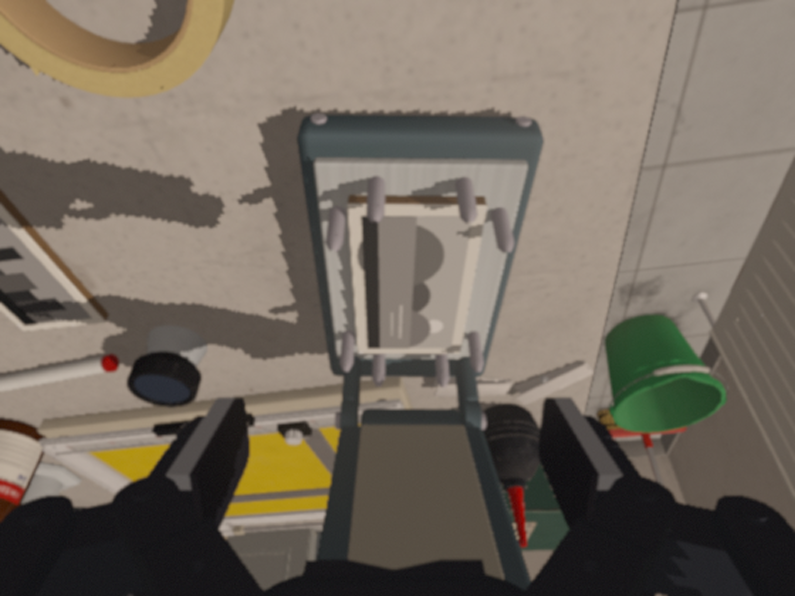

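The wrist view has the robot side at the top. The lake print lies between eight pins: front pins near (376,198) and (466,198), side pins at (335,228), (502,230), (348,350) and (474,350). In full-resolution pixels the bed front edge is near row 113. Next I'll take a second view for stereo.

```bash

python3 -m handwheel '[[0,0.0,-0.7,0,0,0,0],[0,0,-0.7,0,0,0,0],[0,0,-0.7,0,0,0,0],[0,0,-0.7,0,0,0,0]]'
python3 - <<'E'
from h import *
im=look("wrist","w2"); print(bot.observe()["qvel"].round(3))
P1,D1,i1=load("w1");P2,D2,i2=load("w2")
X=cloud(P1,D1)
for n,(u,v) in dict(print=(290,180),bed_l=(232,170),bed_r=(360,150),table=(190,150),table2=(400,100),front=(295,97)).items(): print(n,np.nanmedian(X[v-2:v+3,u-2:u+3].reshape(-1,3),0).round(4))
c=proj(P2,[.59,-.02,.05])[0].round().astype(int);print(c)
f=lambda i,u,v: cv2.resize(i[v-95:v+105,u-90:u+90],None,fx=2.2,fy=2.2,interpolation=cv2.INTER_CUBIC)
u1,v1=297,190; u2,v2=c[0],c[1]; print((u1-90,v1-95),(u2-90,v2-95))
cv2.imwrite("pics/c2.png",np.hstack([f(i1,u1,v1),f(i2,u2,v2)]))
E
```

```text
time: 2.2
eef_pos: [0.473, -0.0783, 0.2095]
orientation: [0.21, 2.606, -0.053]
ft_force: [-1.1, -0.0, 0.4]
width: 0.999
grip_force: 0.0
[ 0.008  0.005  0.002 -0.003 -0.    -0.004]
print [ 0.5565 -0.0128  0.0444]
bed_l [ 0.527  -0.0462  0.0598]
bed_r [0.5445 0.0376 0.0357]
table [ 0.5508 -0.0925  0.0016]
table2 [0.5322 0.071  0.0014]
front [ 0.5017 -0.0017  0.0281]
[372 217]
(207, 95) (np.int64(282), np.int64(122))
```

View pics/c2.png

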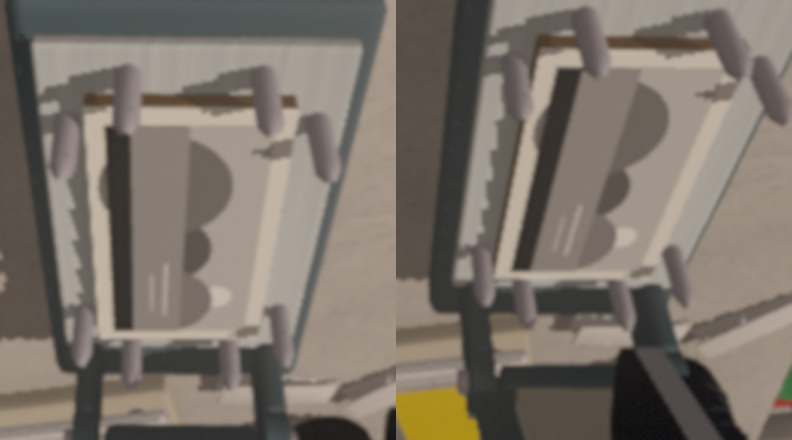

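Both crops show all eight pins and the print between them. I read the pin bases and tops off this crop and fit the press pose to them.

```bash
cat > fit.py <<'E'
from h import *
from scipy.optimize import least_squares
P1,_,i1=load("w1");P2,_,i2=load("w2")
pin=dict(A=(-65,-20),B=(-65,20),C=(-48,-39),D=(-48,39),E=(48,-39),F=(48,39),G=(65,-20),H=(65,20))
b1=dict(A=(127,74),B=(263,76),C=(68,122),D=(319,121),E=(85,312),F=(279,310))
t1=dict(A=(130,125),B=(272,128),C=(64,172),D=(330,174),E=(81,361),F=(286,360),G=(132,377),H=(229,383))
b2=dict(A=(187,17),B=(322,19),C=(118,64),D=(365,65),E=(85,252),F=(274,250))
t2=dict(A=(201,68),B=(344,70),C=(123,113),D=(385,116),E=(90,301),F=(290,299),G=(133,321),H=(230,322))
obs=[]
for P,o,b,t in((P1,(207,95),b1,t1),(P2,(282,122),b2,t2)):
    for top,dd in((0,b),(1,t)):
        for k,(u,v) in dd.items(): obs.append((P,pin[k],top,np.array([u/2.2+o[0],v/2.2+o[1]])))
def X(q,xy,top):
    x,y,yaw,zb,h=q; c,s=np.cos(yaw),np.sin(yaw); a,b=np.array(xy)/1000; return [x+c*a-s*b,y+s*a+c*b,zb+h*top]
def res(q): return np.concatenate([proj(P,X(q,xy,t))[0]-uv for P,xy,t,uv in obs])
r=least_squares(res,[.59,-.02,-.16,.034,.025],loss="soft_l1")
print(r.x.round(4),np.degrees(r.x[2]),np.sqrt(r.cost*2/len(obs)))
print(res(r.x).reshape(-1,2).round(1).tolist())
o1=np.array((207,95));o2=np.array((282,122))
for k in t1: print(k,tri([P1,P2],[np.array(t1[k])/2.2+o1,np.array(t2[k])/2.2+o2]).round(4))
E
python3 fit.py
```

```text
[ 0.5843 -0.015  -0.1744  0.0363  0.0233] -9.993185102618927 0.8911640873726627
[[0.5, 0.8], [0.2, 0.3], [-0.1, -0.6], [-0.5, 0.7], [0.0, -1.2], [-0.1, 0.1], [-1.6, 0.6], [-0.3, -0.3], [-0.8, -0.2], [-0.4, -0.3], [0.3, -1.5], [-0.4, -0.7], [-0.1, 2.3], [1.4, -0.3], [0.5, 0.5], [-0.4, 0.5], [-0.5, -0.8], [-1.0, 0.2], [-0.2, -1.1], [0.9, 0.4], [0.7, 0.2], [0.2, 0.1], [1.1, -0.0], [1.2, -0.0], [-0.3, -1.4], [0.2, -0.0], [-0.5, 0.5], [0.5, 0.3]]
A [ 0.5197 -0.023   0.0558]
B [0.5246 0.0162 0.0588]
C [ 0.5333 -0.0455  0.0564]
D [0.5465 0.0324 0.057 ]
E [ 0.6238 -0.0616  0.0617]
F [0.6403 0.0154 0.0587]
G [ 0.6427 -0.0455  0.0596]
H [ 0.6483 -0.0076  0.0617]
```

Residuals are under 1 px. The press is at (0.584,-0.015) with yaw -10 degrees. The bed comes out at 36 mm against 34 mm given, and the pin tops at about 59 mm against 62 mm. Next, the look at the board.

```bash
python3 - <<'E'
from h import *
plan([((.40,-.4325,.18),0,30)])
E
```

```text
-> [ 0.4   -0.432  0.18 ] 0 30
   0.071 -0.904 0.042 -0.039 0.002 -0.069  rows 1.8
   0.101 -0.902 0.024 -0.039 0.002 -0.07  rows 1.8
   0.133 -0.898 0.007 -0.039 0.002 -0.069  rows 1.8
   0.164 -0.892 -0.01 -0.039 0.003 -0.07  rows 1.8
```

```bash

python3 -m handwheel '[[0,0.07,-0.9,0.04,-0.04,0,-0.07],[0,0.07,-0.9,0.04,-0.04,0,-0.07]]' | head -2
python3 -m handwheel '[[0,0.1,-0.9,0.02,-0.04,0,-0.07],[0,0.1,-0.9,0.02,-0.04,0,-0.07]]'| head -2
python3 -m handwheel '[[0,0.13,-0.9,0.01,-0.04,0,-0.07],[0,0.13,-0.9,0.01,-0.04,0,-0.07]]'| head -2
python3 -m handwheel '[[0,0.16,-0.89,-0.01,-0.04,0,-0.07],[0,0.16,-0.89,-0.01,-0.04,0,-0.07],[0,0.16,-0.89,-0.01,-0.04,0,-0.07],[0,0.16,-0.89,-0.01,-0.04,0,-0.07]]'
python3 - <<'E'
from h import *
im=look("wrist","w3"); print(bot.observe()["qvel"].round(3))
P,D,im=load("w3"); X=cloud(P,D)
hsv=cv2.cvtColor(im,cv2.COLOR_BGR2HSV); print(proj(P,[.4986,-.4325,.008]))
c=proj(P,[.4986,-.4325,.008])[0].astype(int); print(hsv[c[1],c[0]],X[c[1],c[0]], hsv[c[1],c[0]-140])
cv2.imwrite("pics/w3b.png",cv2.resize(im,None,fx=1.42,fy=1.42,interpolation=cv2.INTER_CUBIC))
E
```

```text
time: 2.45
eef_pos: [0.4557, -0.1655, 0.2027]
time: 2.65
eef_pos: [0.4366, -0.2565, 0.1956]
time: 2.85
eef_pos: [0.4188, -0.3461, 0.188]
time: 3.25
eef_pos: [0.401, -0.4327, 0.1799]
orientation: [-0.0, 2.614, 0.003]
ft_force: [-0.2, 0.5, -0.0]
width: 1.003
grip_force: 0.0
[ 0.017 -0.022 -0.023 -0.001  0.001 -0.004]
[[274.66232744 198.09386958]]
[ 17 140 148] [ 0.49594343 -0.43299283  0.01042322] [ 13  48 134]
```

View pics/w3b.png

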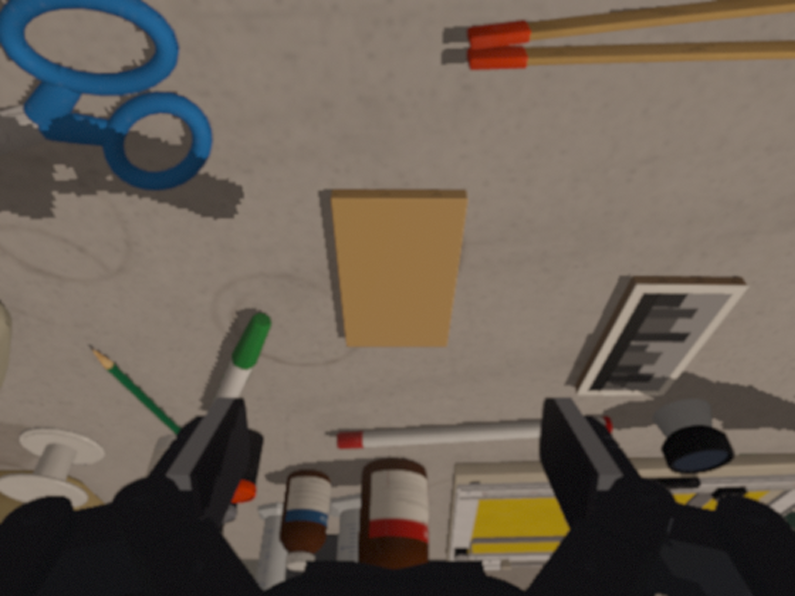

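The wrist view shows the board's top face with corners (332,197), (465,197), (448,347) and (346,347) in the enlarged picture. The skyline print's corners are about (635,284), (744,285), (665,395) and (583,393). Nothing stands close to the board.

```bash
python3 - <<'E'
from h import *
P,D,im=load("w3"); X=cloud(P,D)
hsv=cv2.cvtColor(im,cv2.COLOR_BGR2HSV)
q=plane(P,np.array([(332,197),(465,197),(448,347),(346,347)])/1.42,.008); print(q.round(4),q.mean(0))
for a,b in((0,1),(3,2),(0,3),(1,2)): v=q[b]-q[a]; print(np.linalg.norm(v).round(4),np.degrees(np.arctan2(v[1],v[0])).round(2))
q=plane(P,np.array([(635,284),(744,285),(665,395),(583,393)])/1.42,.008); print("print",q.round(4),q.mean(0))
m=cv2.inRange(hsv,(8,110,60),(25,255,255)); m[:100]=0; m[:, :220]=0; m[:,340:]=0;m[260:]=0
n,l,st,_=cv2.connectedComponentsWithStats(m); i=1+st[1:,4].argmax(); x=X[l==i]; x=x[x[:,2]>.004]
r=cv2.minAreaRect((x[:,:2]*1000).astype(np.float32)); print(r,np.nanmedian(x[:,2]))
# stereo with scene: board centre of colour in both
S=campose("scene"); im=cv2.imread("pics/scene0.png"); h=cv2.cvtColor(im,cv2.COLOR_BGR2HSV)
print("scene px of wrist corners",proj(S,plane(P,np.array([(332,197),(465,197),(448,347),(346,347)])/1.42,.008)).round(1).tolist())
cv2.imwrite("pics/c3.png",cv2.resize(im[200:330,265:405],None,fx=5,fy=4.5,interpolation=cv2.INTER_CUBIC))
E
```

```text
[[ 0.4415 -0.4593  0.008 ]
 [ 0.4415 -0.3973  0.008 ]
 [ 0.5596 -0.3956  0.008 ]
 [ 0.5596 -0.4609  0.008 ]] [ 0.50055191 -0.42828937  0.008     ]
0.062 90.02
0.0652 89.95
0.118 -0.75
0.1181 0.8
print [[ 0.5007 -0.2962  0.008 ]
 [ 0.5015 -0.2338  0.008 ]
 [ 0.6197 -0.2311  0.008 ]
 [ 0.6163 -0.2928  0.008 ]] [ 0.55954815 -0.26345835  0.008     ]
((497.9587707519531, -428.65167236328125), (63.51029968261719, 116.89436340332031), 89.71814727783203) 0.009725022571772102
scene px of wrist corners [[331.8, 309.8], [307.7, 289.4], [360.0, 263.7], [386.3, 282.5]]
```

View pics/c3.png

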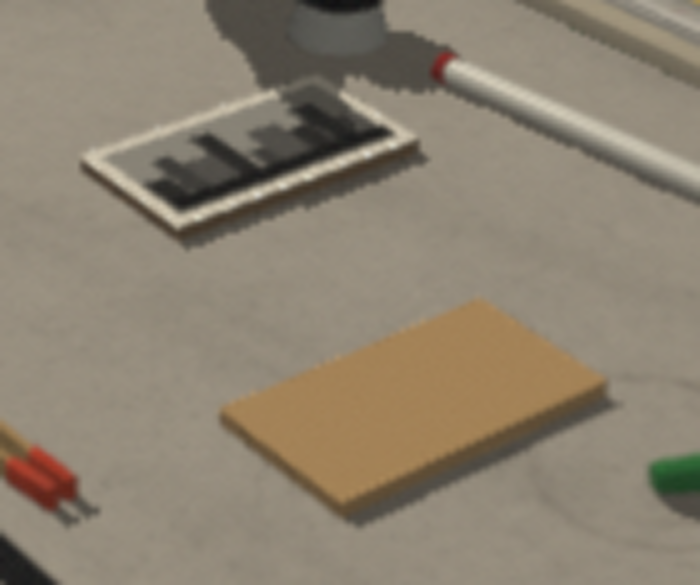

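```bash
python3 - <<'E'
from h import *
P,D,im=load("w3"); c=imaging.get_calibration("wrist"); z=np.load("w3.npz")
A=R.from_rotvec(z["o"]).as_matrix(); T=(cloud(P,D)-z["e"])@A
for roi in((120,275,180,400),(375,275,430,400)):
    t=T[roi[1]:roi[3],roi[0]:roi[2]].reshape(-1,3); t=t[(t[:,2]<.1)&(t[:,2]>.0)&(abs(t[:,1])<.08)]
    print(len(t),np.percentile(t[:,2],[1,50,95,99,100]).round(4)); f=t[t[:,2]>.04]; print("x",f[:,0].min().round(4),f[:,0].max().round(4),"y",f[:,1].min().round(4),f[:,1].max().round(4))
S=campose("scene"); w=np.array([(332,197),(465,197),(448,347),(346,347)])/1.42
s=np.array([(345,502),(222,410),(482,298),(607,382)])/[5,4.5]+[265,200]
for a,b in zip(w,s): print(tri([P,S],[a,b]).round(4))
E
```

```text
4006 [0.0033 0.0325 0.0527 0.0563 0.0587]
x -0.0119 0.0115 y -0.0544 -0.0403
3668 [0.0043 0.0337 0.053  0.0563 0.0584]
x -0.0121 0.0114 y 0.0438 0.0585
[ 0.4457 -0.4601  0.0027]
[ 0.4463 -0.3962  0.0014]
[ 0.5642 -0.3954  0.0025]
[ 0.5603 -0.4615  0.0053]
```

Open fingertips measure 59 mm ahead of the TCP. The fingers come out symmetric about y = +1.8 mm, so I correct the hand-eye bias by -1.8 mm in y. Next is the grasp plan.

```bash
python3 - <<'E'
from h import *
plan([((.477,-.430,.105),0,25),((.477,-.430,.068),0,25)])
E
```

```text
-> [ 0.477 -0.43   0.105] 0 25
   -0.14 0.007 0.515 0.003 0.091 0.001  rows 1.1
   -0.163 0.007 0.508 0.002 0.09 0.0  rows 1.1
-> [ 0.477 -0.43   0.068] 0 25
   0.156 0.0 0.335 0.0 0.0 0.0  rows 0.7
```

```bash

python3 -m handwheel '[[0,-0.14,0.01,0.52,0,0.09,0],[0,-0.14,0.01,0.52,0,0.09,0]]' 
python3 -m handwheel '[[0,-0.16,0.01,0.51,0,0.09,0],[0,-0.16,0.01,0.51,0,0.09,0],[0,-0.16,0.01,0.51,0,0.09,0]]'
python3 -m handwheel '[[0,0.16,0,0.335,0,0,0],[0,0.16,0,0.335,0,0,0],[0,0.16,0,0.335,0,0,0]]'
```

```text
time: 3.5
eef_pos: [0.441, -0.428, 0.1389]
orientation: [-0.006, 2.662, 0.009]
ft_force: [0.2, 1.5, -0.2]
width: 1.001
grip_force: 0.0
time: 3.8
eef_pos: [0.4772, -0.428, 0.1033]
orientation: [-0.005, 2.706, 0.006]
ft_force: [0.0, 0.1, 0.6]
width: 0.998
grip_force: 0.0
time: 4.1
eef_pos: [0.4754, -0.4304, 0.0688]
orientation: [0.0, 2.704, 0.001]
ft_force: [-0.1, -0.8, -0.1]
width: 1.006
grip_force: 0.0
```

```bash

python3 -m handwheel '[[1,0,0,0,0,0,0],[1,0,0,0,0,0,0],[1,0,0,0,0,0,0],[1,0,0,0,0,0,0],[1,0,0,0,0,0,0],[1,0,0,0,0,0,0]]' 60
python3 - <<'E'
from h import *
s=bot.observe();print(s["width"]*85,s["ft_force"])
E
```

```text
time: 4.7
eef_pos: [0.4808, -0.4348, 0.0765]
orientation: [-0.005, 2.689, -0.012]
ft_force: [0.5, 0.8, 17.0]
width: 0.052
grip_force: 8.3
4.442973306192023 [ 0.47758798  0.75284851 16.98452399]
```

The fingers shut over the board instead of on its sides (opening 0.05, 17 N upward). I'll lift, then measure the fingertip reach at a partial opening.

```bash

python3 -m handwheel '[[1,-0.16,0,-0.36,0,0,0],[1,-0.16,0,-0.36,0,0,0],[0.2,-0.16,0,-0.36,0,0,0],[0.2,-0.16,0,-0.36,0,0,0],[0.2,-0.16,0,-0.36,0,0,0],[0.2,-0.16,0,-0.36,0,0,0],[0.2,-0.16,0,-0.36,0,0,0],[0.2,-0.16,0,-0.36,0,0,0]]' 40
python3 - <<'E'
from h import *
s=bot.observe();print(s["width"]*85)
im=look("wrist","w4"); P,D,im=load("w4"); z=np.load("w4.npz")
A=R.from_rotvec(z["o"]).as_matrix(); X=cloud(P,D); T=(X-z["e"])@A
m=(T[...,2]>.0)&(T[...,2]<.09)&(abs(T[...,1])<.07)&(abs(T[...,0])<.02)&(X[...,2]>.02)
for sg in(-1,1):
    t=T[m&(T[...,1]*sg>0)]; print(len(t),np.percentile(t[:,2],[50,95,99,100]).round(4),np.percentile(t[t[:,2]>.03][:,1],[1,99]).round(4))
cv2.imwrite("pics/w4b.png",cv2.resize(im,None,fx=1.42,fy=1.42,interpolation=cv2.INTER_CUBIC))
E
```

```text
time: 5.5
eef_pos: [0.4753, -0.4309, 0.1065]
orientation: [-0.0, 2.705, 0.002]
ft_force: [-0.5, -0.0, -0.1]
width: 0.798
grip_force: 0.0
67.84853989489848
10909 [0.0115 0.0519 0.0594 0.064 ] [-0.0458 -0.0321]
10941 [0.0115 0.0517 0.0592 0.0641] [0.0354 0.0492]
```

View pics/w4b.png

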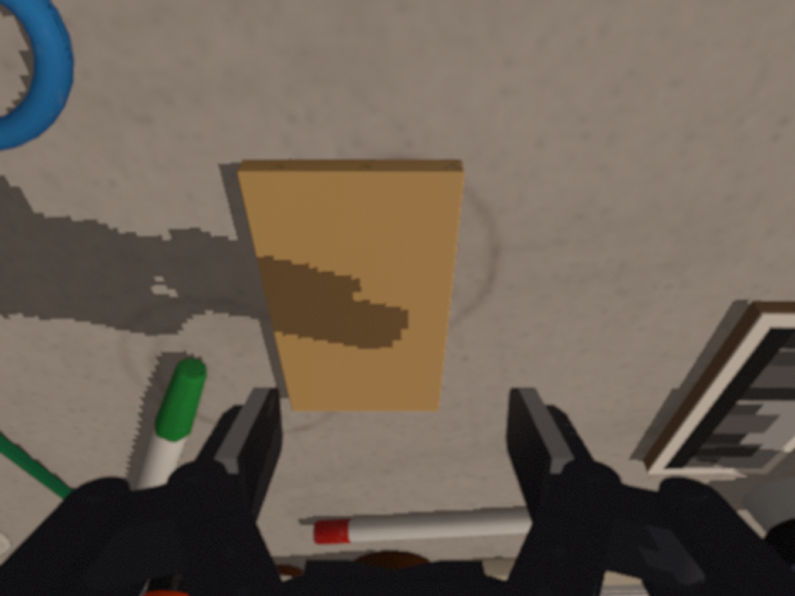

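The board was pushed sideways but lies flat. Its top corners are now (240,170), (463,171), (439,410) and (291,410), all clear of other things. Fingertips reach about 64 mm at this opening.

```bash
python3 - <<'E'
from h import *
P,D,im=load("w4"); X=cloud(P,D)
q=plane(P,np.array([(240,170.5),(463,171),(439,410),(291,410)])/1.42,.008); print(q.round(4),q.mean(0))
for a,b in((0,1),(3,2),(0,3),(1,2)): v=q[b]-q[a]; print(np.linalg.norm(v).round(4),np.degrees(np.arctan2(v[1],v[0])).round(2))
for u,v in((300,140),(200,140),(300,270),(225,270),(100,100)): print(np.nanmedian(X[v-3:v+3,u-3:u+3].reshape(-1,3),0).round(4))
c=q.mean(0); plan([((.477,c[1]-.0018,.105),0,25),((.477,c[1]-.0018,.0645),0,25)])
E
```

```text
[[ 0.4437 -0.4724  0.008 ]
 [ 0.4439 -0.4095  0.008 ]
 [ 0.5605 -0.409   0.008 ]
 [ 0.5605 -0.474   0.008 ]] [ 0.50213335 -0.44122857  0.008     ]
0.0629 89.82
0.065 90.05
0.1169 -0.79
0.1166 0.24
[ 0.4515 -0.4199  0.0098]
[ 0.4518 -0.461   0.0097]
[ 0.539  -0.4161  0.0098]
[ 0.5388 -0.4593  0.0099]
[ 0.4377 -0.5006  0.0018]
-> [ 0.477 -0.443  0.105] 0 25
   -0.008 -0.121 0.022 0.002 0.002 -0.0  rows 0.2
-> [ 0.477 -0.443  0.064] 0 25
   0.171 0.0 0.367 -0.0 -0.0 -0.0  rows 0.8
```

```bash

python3 -m handwheel '[[0,-0.03,-0.12,0.02,0,0,0],[0,-0.03,-0.12,0.02,0,0,0],[0,-0.03,-0.12,0.02,0,0,0]]' 
python3 -m handwheel '[[0,0.17,0,0.37,0,0,0],[0,0.17,0,0.37,0,0,0],[0,0.17,0,0.37,0,0,0]]'
python3 -m handwheel '[[0.15,0,0,0,0,0,0],[0.2,0,0,0,0,0,0],[0.24,0,0,0,0,0,0],[0.3,0,0,0,0,0,0],[0.35,0,0,0,0,0,0],[0.35,0,0,0,0,0,0]]' 60
```

```text
time: 5.85
eef_pos: [0.4789, -0.443, 0.1065]
orientation: [0.0, 2.704, 0.001]
ft_force: [0.8, 0.2, -0.9]
width: 0.998
grip_force: 0.0
time: 6.15
eef_pos: [0.4784, -0.4417, 0.0647]
orientation: [0.0, 2.706, 0.005]
ft_force: [-0.8, 0.2, -0.3]
width: 1.003
grip_force: 0.0
time: 6.75
eef_pos: [0.4798, -0.4438, 0.0683]
orientation: [-0.001, 2.701, -0.002]
ft_force: [-3.3, 1.4, 6.5]
width: 0.705
grip_force: 62.6
```

```bash

python3 -m handwheel '[[1,-0.1,0,-0.22,0,0,0],[1,-0.1,0,-0.22,0,0,0],[1,-0.3,0,-0.65,0,0,0],[1,-0.3,0,-0.65,0,0,0],[1,-0.3,0,-0.65,0,0,0]]'
python3 - <<'E'
from h import *
im=look("wrist","w5"); P,D,im=load("w5"); X=cloud(P,D);z=np.load("w5.npz");A=R.from_rotvec(z["o"]).as_matrix()
hsv=cv2.cvtColor(im,cv2.COLOR_BGR2HSV); m=cv2.inRange(hsv,(8,110,40),(25,255,255))
n,l,st,_=cv2.connectedComponentsWithStats(m); i=1+st[1:,4].argmax(); x=X[l==i]; print(st[i])
c,n3=np.nanmedian(x,0),np.linalg.svd((x-x.mean(0))[::7])[2][2]; print(c,n3,((c-z["e"])@A).round(4))
cv2.imwrite("pics/w5b.png",cv2.resize(im,None,fx=1.42,fy=1.42,interpolation=cv2.INTER_CUBIC))
E
```

```text
time: 7.25
eef_pos: [0.4796, -0.4439, 0.1393]
orientation: [-0.001, 2.702, -0.004]
ft_force: [-0.5, 0.0, -0.2]
width: 0.702
grip_force: 64.7
[  176   157   204   187 30359]Traceback (most recent call last):
  File "<stdin>", line 5, in <module>
    u, s, vh = gufunc(a, signature=signature)
               ~~~~~~^^^^^^^^^^^^^^^^^^^^^^^^
    raise LinAlgError("SVD did not converge")
numpy.linalg.LinAlgError: SVD did not converge
```

```bash
cat >> h.py <<'E'
def plate(tag,roi_z,fn=None):
    """fit top plane of the held plate from depth: tool-frame points around the grasp"""
    P,D,im=load(tag); X=cloud(P,D); z=np.load(tag+".npz"); A=R.from_rotvec(z["o"]).as_matrix(); T=(X-z["e"])@A
    m=np.isfinite(X[...,2])&(X[...,2]>roi_z)&(np.abs(T[...,1])<.029)&(T[...,2]>.045)&(T[...,2]<.11)
    x=X[m]; M=np.zeros(x.shape[0],bool)|True
    for _ in range(6):
        c=x[M].mean(0); n=np.linalg.svd((x[M]-c)[::5],full_matrices=False)[2][2]; M=np.abs((x-c)@n)<.002
    n*=np.sign(n[2]); q=x[M]; f=T[m][M]
    print(len(q),"normal",n.round(3),"centre",q.mean(0).round(4))
    r=cv2.minAreaRect((q[:,:2]*1000).astype(np.float32)); print("rect",r); print("tool x",np.percentile(f[:,0],[.5,99.5]).round(4),"z",np.percentile(f[:,2],[.5,99.5]).round(4))
    return q,n,f
E
python3 - <<'E'
from h import *
plate("w5",.05)
P,D,im=load("w5"); X=cloud(P,D); z=np.load("w5.npz")
hsv=cv2.cvtColor(im,cv2.COLOR_BGR2HSV); m=cv2.inRange(hsv,(8,110,40),(25,255,255))&(X[...,2]>.05).astype(np.uint8)*255
r=cv2.minAreaRect((X[m>0][:,:2]*1000).astype(np.float32)); print(r, np.nanpercentile(X[m>0],[1,50,99],axis=0).round(4))
E
```

```text
18419 normal [0.001 0.002 1.   ] centre [ 0.4986 -0.4441  0.0805]
rect ((509.3644714355469, -444.0838623046875), (102.39442443847656, 57.99563217163086), 0.017930056899785995)
tool x [-0.0452  0.0428] z [0.0451 0.0865]
((500.69146728515625, -441.745361328125), (116.85741424560547, 130.72662353515625), 0.3091791868209839) [[ 0.4429 -0.4731  0.0744]
 [ 0.4742 -0.4421  0.0805]
 [ 0.5552 -0.4111  0.0818]]
```

The board is held level and centred (normal 0.001, 0.002, 1). The carry path has to stay clear of the sloping lid, so I enter from the front, then go straight down.

```bash
cat >> h.py <<'E'
PX=np.array([.5837,-.0168]); PY=-10.
def pw(u,z,v=0):
    c,s=np.cos(np.radians(PY)),np.sin(np.radians(PY)); return (PX[0]+c*u-s*v,PX[1]+s*u+c*v,z)
E
python3 - <<'E'
from h import *
plan([((.47,-.25,.185),-5,25),(pw(-.0815,.185),PY,25),(pw(-.0215,.1335),PY,25)])
E
```

```text
-> [ 0.47  -0.25   0.185] -5 25
   -0.061 0.965 -0.233 0.037 0.001 0.079  rows 2.0
   -0.022 0.962 -0.252 0.037 0.002 0.08  rows 2.0
-> [ 0.503 -0.003  0.185] -10.0 25
   -0.035 0.831 0.017 0.024 0.0 0.053  rows 1.7
   -0.014 0.832 0.006 0.025 -0.0 0.052  rows 1.7
   0.008 0.832 -0.004 0.024 0.0 0.053  rows 1.7
-> [ 0.563 -0.013  0.134] -10.0 25
   -0.326 0.0 0.721 0.0 -0.0 -0.0  rows 1.6
```

```bash

python3 -m handwheel '[[1,-0.03,0.5,-0.12,0.02,0,0.04],[1,-0.06,0.97,-0.23,0.035,0,0.08],[1,-0.06,0.97,-0.23,0.035,0,0.08],[1,-0.06,0.97,-0.23,0.035,0,0.08]]'|head -2
python3 -m handwheel '[[1,-0.01,0.48,-0.12,0.02,0,0.04],[1,-0.02,0.96,-0.25,0.035,0,0.08],[1,-0.02,0.96,-0.25,0.035,0,0.08]]'|head -2
python3 -m handwheel '[[1,-0.02,0.4,0.01,0.01,0,0.03],[1,-0.035,0.83,0.015,0.025,0,0.055],[1,-0.035,0.83,0.015,0.025,0,0.055]]'|head -2
python3 -m handwheel '[[1,0,0.4,0,0.01,0,0.03],[1,-0.015,0.83,0.005,0.025,0,0.055],[1,-0.015,0.83,0.005,0.025,0,0.055]]'|head -2
python3 -m handwheel '[[1,0,0.4,0,0.01,0,0.03],[1,0.01,0.83,-0.005,0.025,0,0.05],[1,0.01,0.83,-0.005,0.025,0,0.05],[1,0.01,0.83,-0.005,0.025,0,0.05]]'
python3 - <<'E'
from h import *
look("wrist","w6"); plate("w6",.09)
plan([(pw(-.0215,.1335),PY,25),(pw(-.0215,.111),PY,25)])
E
```

```text
time: 7.7
eef_pos: [0.474, -0.3445, 0.1598]
time: 8.0
eef_pos: [0.4693, -0.2463, 0.1842]
time: 8.3
eef_pos: [0.4813, -0.1644, 0.184]
time: 8.6
eef_pos: [0.4934, -0.0823, 0.185]
time: 9.0
eef_pos: [0.5041, -0.0034, 0.1852]
orientation: [0.236, 2.696, -0.05]
ft_force: [-1.1, -0.7, -0.8]
width: 0.698
grip_force: 64.9
18820 normal [ 0.004 -0.001  1.   ] centre [ 0.5252 -0.0069  0.1264]
rect ((555.4638671875, -12.324169158935547), (57.99358367919922, 148.84373474121094), 80.03340148925781)
tool x [-0.0816  0.0427] z [0.0451 0.1046]
-> [ 0.563 -0.013  0.134] -10.0 25
   -0.32 0.014 0.719 0.001 0.001 -0.004  rows 1.6
-> [ 0.563 -0.013  0.111] -10.0 25
   0.095 0.0 0.204 0.0 -0.0 -0.0  rows 0.5
```

```bash

python3 -m handwheel '[[1,-0.12,0,0.27,0,0,0],[1,-0.24,0.01,0.54,0,0,0],[1,-0.32,0.01,0.72,0,0,0],[1,-0.32,0.01,0.72,0,0,0],[1,-0.32,0.01,0.72,0,0,0]]'
python3 - <<'E'
from h import *
im=look("wrist","w7")
pts=[(u/1000,v/1000,z) for u,v in((-65,-20),(-65,20),(-48,-39),(-48,39),(48,-39),(48,39),(65,-20),(65,20)) for z in(.059,)]
P,_,_=load("w7")
b=cv2.resize(im,None,fx=1.42,fy=1.42,interpolation=cv2.INTER_CUBIC)
for u,v,z in pts:
    # biased map: wrist-frame press estimate, uncorrected y
    x=np.array(pw(u,z,v+.0018)); p=proj(P,x)[0]*1.42; cv2.circle(b,tuple(int(k) for k in p),3,(0,0,255),1)
cv2.imwrite("pics/w7b.png",b)
E
```

```text
time: 9.55
eef_pos: [0.5615, -0.0142, 0.1331]
orientation: [0.242, 2.697, -0.051]
ft_force: [0.3, -0.8, -0.5]
width: 0.696
grip_force: 64.9
```

View pics/w7b.png

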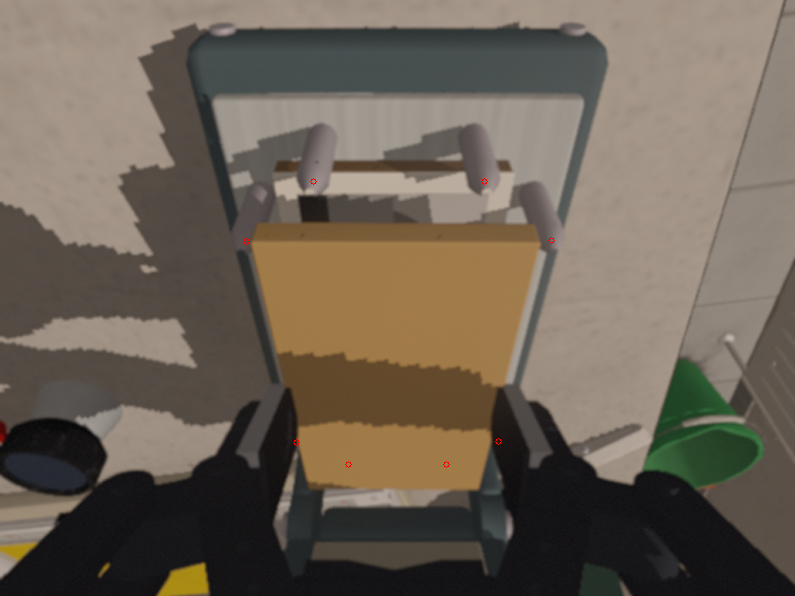

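Red dots (modelled pin tops) sit on the real pin tops at (313,182), (484,182), (246,240) and (551,240). The board's front top edge runs (258,241)-(537,241) and its bottom edge is near row 225. The board hides the rear pins.

```bash
python3 - <<'E'
from h import *
P,D,im=load("w7"); X=cloud(P,D)
c,s=np.cos(np.radians(PY)),np.sin(np.radians(PY)); O=PX+np.array([-s,c])*.0018
def tp(q): d=q[:,:2]-O; return (np.c_[d@[c,s],d@[-s,c]]*1000).round(1)
for dz in(0,.0018):
  print("top",tp(plane(P,np.array([(258,241.5),(537,241.5)])/1.42,.0727+dz)).tolist(),"bottom",tp(plane(P,np.array([(253,225),(541,225)])/1.42,.0647+dz)).tolist(), "rear", tp(plane(P,np.array([(310,489),(482,489)])/1.42,.0727+dz)).tolist())
v,u=240*100//142,280; print(np.nanmedian(X[185:200,260:300].reshape(-1,3),0))
E
```

```text
top [[-58.1, -31.5], [-57.8, 30.7]] bottom [[-56.9, -34.4], [-56.7, 33.5]] rear [[58.7, -33.5], [59.1, 32.0]]
top [[-59.4, -30.9], [-59.2, 30.0]] bottom [[-58.2, -33.8], [-57.9, 32.9]] rear [[55.1, -32.8], [55.5, 31.4]]
[ 0.53425285 -0.00682534  0.07458212]
```

The board is centred over its place to about 1 mm. Lower it.

```bash

python3 -m handwheel '[[1,0.025,0,0.05,0,0,0],[1,0.05,0,0.1,0,0,0],[1,0.07,0,0.15,0,0,0],[1,0.09,0,0.195,0,0,0],[1,0.09,0,0.195,0,0,0]]'
```

```text
time: 10.1
eef_pos: [0.5614, -0.012, 0.1114]
orientation: [0.237, 2.697, -0.05]
ft_force: [-0.2, 0.1, -0.6]
width: 0.703
grip_force: 64.9
```

```bash

python3 -m handwheel '[[1,0.004,0,0.009,0,0,0],[1,0.004,0,0.009,0,0,0],[0.15,0.004,0,0.009,0,0,0],[0,0.004,0,0.009,0,0,0],[0,0.004,0,0.009,0,0,0],[0,0.004,0,0.009,0,0,0],[0,0.004,0,0.009,0,0,0]]'
python3 - <<'E'
from h import *
plan([(pw(-.0215,.134),PY,25),(pw(-.0815,.195),PY,25),((.47,-.12,.2),-5,25)])
E
```

```text
time: 10.8
eef_pos: [0.5623, -0.0122, 0.1115]
orientation: [0.238, 2.695, -0.049]
ft_force: [-0.0, -0.1, -1.0]
width: 1.002
grip_force: 0.0
-> [ 0.563 -0.013  0.134] -10.0 25
   -0.099 -0.007 -0.202 0.004 0.002 -0.004  rows 0.5
-> [ 0.503 -0.003  0.195] -10.0 25
   0.286 -0.0 -0.806 -0.0 0.0 0.0  rows 1.7
-> [ 0.47 -0.12  0.2 ] -5 25
   0.046 -0.607 -0.049 -0.037 0.0 -0.079  rows 1.2
   0.071 -0.604 -0.061 -0.037 0.0 -0.079  rows 1.2
```

```bash

python3 -m handwheel '[[0,-0.1,0,-0.2,0,0,0],[0,-0.1,0,-0.2,0,0,0]]'|head -2
python3 -m handwheel '[[0,0.14,0,-0.4,0,0,0],[0,0.28,0,-0.8,0,0,0],[0,0.28,0,-0.8,0,0,0],[0,0.28,0,-0.8,0,0,0],[0,0.28,0,-0.8,0,0,0]]'
python3 - <<'E'
from h import *
im=look("wrist","w8"); P,D,im=load("w8"); X=cloud(P,D)
hsv=cv2.cvtColor(im,cv2.COLOR_BGR2HSV); m=cv2.inRange(hsv,(8,120,40),(25,255,255))>0
c,s=np.cos(np.radians(PY)),np.sin(np.radians(PY)); O=PX+np.array([-s,c])*.0018
d=X[...,:2]-O; U=d@[c,s]; V=d@[-s,c]; m&=(abs(U)<.07)&(abs(V)<.04)
x=np.c_[U[m],V[m],X[...,2][m]]*1000; A=np.c_[x[:,:2],np.ones(len(x))]; w=x[:,2]>46
k=np.linalg.lstsq(A[w],x[w,2],rcond=None)[0]; print(len(x),k.round(4),np.percentile(x,[0.5,50,99.5],axis=0).round(1)); print(cv2.minAreaRect(x[:,:2].astype(np.float32)))
plan([((.47,-.14,.19),-5,30),((.455,-.265,.18),0,30)])
E
```

```text
time: 11.0
eef_pos: [0.5648, -0.0124, 0.1364]
time: 11.5
eef_pos: [0.5046, -0.0022, 0.1937]
orientation: [0.238, 2.695, -0.049]
ft_force: [0.1, -0.7, 0.4]
width: 1.001
grip_force: 0.0
11053 [ 4.30000e-03 -0.00000e+00  5.17662e+01] [[-59.7 -30.1  44.6]
 [-17.4   0.6  51.8]
 [ 55.1  31.7  53. ]]
((-3.8890647888183594, 0.8430557250976562), (63.38737106323242, 121.78409576416016), 89.9032211303711)
-> [ 0.47 -0.14  0.19] -5 30
   0.052 -0.708 -0.007 -0.039 -0.087 -0.079  rows 1.4
   0.078 -0.706 -0.024 -0.039 -0.088 -0.08  rows 1.4
-> [ 0.455 -0.265  0.18 ] 0 30
   0.043 -0.629 0.033 -0.043 0.0 -0.075  rows 1.3
   0.066 -0.628 0.02 -0.044 0.0 -0.076  rows 1.3
```

The board lies flat on the first print: slope under 0.5 %, top at 51.8 mm measured, less the 1.8 mm bias = 50 mm, as it must be. Next, the second print.

```bash

python3 -m handwheel '[[0,0.05,-0.7,0,-0.04,0,-0.08],[0,0.05,-0.7,0,-0.04,0,-0.08]]'|head -2
python3 -m handwheel '[[0,0.08,-0.7,-0.02,-0.04,0,-0.08],[0,0.08,-0.7,-0.02,-0.04,0,-0.08]]'|head -2
python3 -m handwheel '[[0,0.04,-0.63,0.03,-0.04,0,-0.08],[0,0.04,-0.63,0.03,-0.04,0,-0.08]]'|head -2
python3 -m handwheel '[[0,0.07,-0.63,0.02,-0.04,0,-0.08],[0,0.07,-0.63,0.02,-0.04,0,-0.08],[0,0.07,-0.63,0.02,-0.04,0,-0.08],[0,0.07,-0.63,0.02,-0.04,0,-0.08]]'
python3 - <<'E'
from h import *
im=look("wrist","w9"); P,D,im=load("w9"); X=cloud(P,D)
m=((X[...,2]>.0065)&(X[...,2]<.013)&(abs(X[...,0]-.56)<.08)&(abs(X[...,1]+.264)<.05)).astype(np.uint8)
m=cv2.morphologyEx(m,cv2.MORPH_OPEN,np.ones((3,3))); n,l,st,_=cv2.connectedComponentsWithStats(m); i=1+st[1:,4].argmax(); x=X[l==i]
r=cv2.minAreaRect((x[:,:2]*1000).astype(np.float32)); print(r,np.median(x[:,2]),np.percentile(x,[.5,99.5],axis=0).round(4))
h=cv2.convexHull(np.argwhere(l==i)[:,::-1].astype(np.int32)); 
a=cv2.approxPolyDP(h,6,True)[:,0]; print(a.tolist(), plane(P,a.astype(float),.008).round(4).tolist())
E
```

```text
time: 11.75
eef_pos: [0.4872, -0.0714, 0.1905]
time: 11.95
eef_pos: [0.4698, -0.1415, 0.1889]
time: 12.15
eef_pos: [0.4624, -0.2056, 0.1844]
time: 12.55
eef_pos: [0.4545, -0.2632, 0.1792]
orientation: [-0.001, 2.705, 0.013]
ft_force: [0.7, -0.0, -0.3]
width: 1.005
grip_force: 0.0
((557.788330078125, -265.409423828125), (64.26020812988281, 117.1565170288086), 89.00834655761719) 0.009998485884575331 [[ 0.4996 -0.297   0.0074]
 [ 0.6148 -0.2335  0.0114]]
[[316, 168], [304, 271], [235, 271], [225, 166]] [[0.5005, -0.2327, 0.008], [0.6175, -0.2346, 0.008], [0.617, -0.298, 0.008], [0.4986, -0.2958, 0.008]]
```

```bash
python3 - <<'E'
from h import *
print("loupe",plane(campose("top"),[(273,180)],.042))
y=-.2671+.0004
plan([((.5365,y,.105),-1,25),((.5365,y,.0645),-1,25)])
E
```

```text
loupe [[ 0.65168377 -0.20348483  0.042     ]]
-> [ 0.536 -0.267  0.105] -1 25
   -0.214 -0.025 0.511 0.017 0.0 0.016  rows 1.1
   -0.213 -0.02 0.51 0.017 0.001 0.016  rows 1.1
-> [ 0.536 -0.267  0.064] -1 25
   0.171 0.0 0.367 0.0 -0.0 -0.0  rows 0.8
```

```bash

python3 -m handwheel '[[0,-0.21,-0.025,0.51,0.015,0,0.015],[0,-0.21,-0.025,0.51,0.015,0,0.015]]'|head -2
python3 -m handwheel '[[0,-0.21,-0.02,0.51,0.015,0,0.015],[0,-0.21,-0.02,0.51,0.015,0,0.015],[0,-0.21,-0.02,0.51,0.015,0,0.015]]'|head -3
python3 -m handwheel '[[0,0.17,0,0.37,0,0,0],[0,0.17,0,0.37,0,0,0],[0,0.17,0,0.37,0,0,0]]'
python3 -m handwheel '[[0.15,0,0,0,0,0,0],[0.2,0,0,0,0,0,0],[0.24,0,0,0,0,0,0],[0.3,0,0,0,0,0,0],[0.35,0,0,0,0,0,0],[0.35,0,0,0,0,0,0]]' 60
```

```text
time: 12.8
eef_pos: [0.4965, -0.2633, 0.1389]
time: 13.1
eef_pos: [0.5358, -0.2658, 0.1038]
orientation: [0.019, 2.707, -0.001]
time: 13.4
eef_pos: [0.5355, -0.2674, 0.066]
orientation: [0.022, 2.704, -0.004]
ft_force: [0.9, 0.2, -0.5]
width: 1.001
grip_force: 0.0
time: 14.0
eef_pos: [0.5371, -0.2687, 0.0678]
orientation: [0.022, 2.7, -0.007]
ft_force: [-5.3, 2.0, 10.9]
width: 0.705
grip_force: 61.5
```

Same signature as the good board grasp. Lift and check it.

```bash

python3 -m handwheel '[[1,-0.1,0,-0.22,0,0,0],[1,-0.1,0,-0.22,0,0,0],[1,-0.3,0,-0.65,0,0,0],[1,-0.4,0,-0.86,0,0,0],[1,-0.4,0,-0.86,0,0,0],[1,-0.4,0,-0.86,0,0,0]]'
python3 - <<'E'
from h import *
look("wrist","w10"); plate("w10",.07)
P,D,im=load("w10"); X=cloud(P,D); s=np.load("w10.npz")
m=(X[...,2]>.085)&(X[...,2]<.12)&(X[...,1]<-.22)&(X[...,1]>-.31)
m=cv2.morphologyEx(m.astype(np.uint8),cv2.MORPH_OPEN,np.ones((5,5))); print(np.percentile(X[m>0],[.3,99.7],axis=0).round(4),s["e"])
plan([((.47,-.18,.19),-5,25),(pw(-.0815,.195),PY,25)])
E
```

```text
time: 14.6
eef_pos: [0.536, -0.2681, 0.16]
orientation: [0.022, 2.703, -0.006]
ft_force: [-0.2, -0.2, -2.4]
width: 0.705
grip_force: 65.1
17837 normal [0.004 0.003 1.   ] centre [ 0.5559 -0.2685  0.1019]
rect ((566.0949096679688, -268.6744689941406), (57.98356628417969, 99.85053253173828), 89.03846740722656)
tool x [-0.0456  0.0413] z [0.0451 0.0864]
[[ 0.4986 -0.308   0.0943]
 [ 0.614  -0.2251  0.1192]] [ 0.53600904 -0.26813993  0.16004605]
-> [ 0.47 -0.18  0.19] -5 25
   0.473 0.866 -0.565 0.061 -0.0 0.127  rows 2.3
-> [ 0.503 -0.003  0.195] -10.0 25
   -0.092 0.898 0.015 0.037 -0.0 0.079  rows 1.8
   -0.056 0.901 -0.001 0.037 -0.0 0.08  rows 1.8
```

```bash

python3 -m handwheel '[[1,0.2,0.35,-0.25,0.03,0,0.05],[1,0.47,0.86,-0.565,0.06,0,0.125],[1,0.47,0.86,-0.565,0.06,0,0.125],[1,0.47,0.86,-0.565,0.06,0,0.125]]'|head -2
python3 -m handwheel '[[1,-0.05,0.45,0.01,0.02,0,0.04],[1,-0.09,0.9,0.015,0.035,0,0.08],[1,-0.09,0.9,0.015,0.035,0,0.08]]'|head -2
python3 -m handwheel '[[1,-0.03,0.45,0,0.02,0,0.04],[1,-0.055,0.9,0,0.035,0,0.08],[1,-0.055,0.9,0,0.035,0,0.08],[1,-0.055,0.9,0,0.035,0,0.08]]'
python3 - <<'E'
from h import *
look("wrist","w11"); plate("w11",.09)
plan([(pw(-.0215,.139),PY,25),(pw(-.0215,.1185),PY,25)])
E
```

```text
time: 15.05
eef_pos: [0.4684, -0.1786, 0.1892]
time: 15.35
eef_pos: [0.4882, -0.0879, 0.1924]
time: 15.75
eef_pos: [0.5042, -0.0031, 0.1948]
orientation: [0.231, 2.697, -0.051]
ft_force: [-0.2, -0.3, -0.9]
width: 0.705
grip_force: 65.2
18165 normal [0.006 0.002 1.   ] centre [ 0.5261 -0.0067  0.1367]
rect ((550.4110107421875, -11.005481719970703), (57.976112365722656, 133.717041015625), 80.21926879882812)
tool x [-0.0761  0.0412] z [0.0451 0.1014]
-> [ 0.563 -0.013  0.139] -10.0 25
   -0.302 0.012 0.756 0.002 -0.0 0.002  rows 1.6
-> [ 0.563 -0.013  0.118] -10.0 25
   0.087 0.0 0.186 -0.0 -0.0 0.0  rows 0.4
```

```bash

python3 -m handwheel '[[1,-0.11,0,0.29,0,0,0],[1,-0.22,0.01,0.59,0,0,0],[1,-0.29,0.01,0.785,0,0,0],[1,-0.29,0.01,0.785,0,0,0],[1,-0.29,0.01,0.785,0,0,0]]'
python3 -m handwheel '[[1,0.02,0,0.04,0,0,0],[1,0.04,0,0.08,0,0,0],[1,0.06,0,0.12,0,0,0],[1,0.074,0,0.16,0,0,0],[1,0.074,0,0.16,0,0,0]]'
```

```text
time: 16.3
eef_pos: [0.5621, -0.0146, 0.1361]
orientation: [0.238, 2.697, -0.052]
ft_force: [-0.7, -0.9, -0.7]
width: 0.703
grip_force: 65.2
time: 16.8
eef_pos: [0.5624, -0.0125, 0.1189]
orientation: [0.234, 2.696, -0.05]
ft_force: [-0.2, 0.3, -0.7]
width: 0.702
grip_force: 65.2
```

```bash

python3 -m handwheel '[[1,0.003,0,0.006,0,0,0],[0.1,0.003,0,0.006,0,0,0],[0,0.003,0,0.006,0,0,0],[0,0.003,0,0.006,0,0,0],[0,0.003,0,0.006,0,0,0],[0,0.003,0,0.006,0,0,0]]'
python3 -m handwheel '[[0,-0.085,0,-0.17,0,0,0],[0,-0.085,0,-0.17,0,0,0]]'|head -2
python3 -m handwheel '[[0,0.14,0,-0.4,0,0,0],[0,0.28,0,-0.8,0,0,0],[0,0.28,0,-0.8,0,0,0],[0,0.28,0,-0.8,0,0,0],[0,0.28,0,-0.8,0,0,0]]'
python3 - <<'E'
from h import *
im=look("wrist","w12"); P,D,im=load("w12"); X=cloud(P,D)
c,s=np.cos(np.radians(PY)),np.sin(np.radians(PY)); O=PX+np.array([-s,c])*.0018
d=X[...,:2]-O; U=d@[c,s]; V=d@[-s,c]; m=(abs(U)<.065)&(abs(V)<.033)&(X[...,2]>.045)&(X[...,2]<.075)
x=np.c_[U[m],V[m],X[...,2][m]]*1000; A=np.c_[x[:,:2],np.ones(len(x))]
w=abs(x[:,2]-np.median(x[:,2]))<3
k=np.linalg.lstsq(A[w],x[w,2],rcond=None)[0]; print(len(x),w.sum(),k.round(4),np.percentile(x[w],[0.5,50,99.5],axis=0).round(1))
# lid: points above 0.1 near press centre line
S=campose("scene"); im,D=imaging.read_camera("scene"); cv2.imwrite("pics/s2.png",im); Y=cloud(S,D); d=Y[...,:2]-PX
U=d@[c,s]; V=d@[-s,c]; m=(abs(V)<.05)&(U>-.06)&(U<.11)&(Y[...,2]>.11)&(Y[...,2]<.3)
for z in np.arange(.11,.27,.02):
    q=m&(abs(Y[...,2]-z)<.01); print(z.round(2),q.sum(),np.percentile(U[q],[2,50,98]).round(3) if q.sum() else "")
E
```

```text
time: 17.4
eef_pos: [0.5631, -0.0126, 0.119]
orientation: [0.234, 2.694, -0.05]
ft_force: [0.2, -0.0, -0.4]
width: 1.0
grip_force: 0.0
time: 17.6
eef_pos: [0.5652, -0.0128, 0.1401]
time: 18.1
eef_pos: [0.5052, -0.0027, 0.1977]
orientation: [0.234, 2.695, -0.05]
ft_force: [1.4, -0.1, -1.1]
width: 0.995
grip_force: 0.0
12595 11515 [ 2.10000e-03 -4.20000e-03  5.99781e+01] [[-59.3 -30.8  57.4]
 [-16.    0.8  60. ]
 [ 62.9  32.4  61.4]]
0.11 71 [0.039 0.053 0.074]
0.13 136 [0.028 0.043 0.064]
0.15 165 [-0.053  0.029  0.052]
0.17 159 [-0.055  0.017  0.04 ]
0.19 189 [-0.001  0.005  0.028]
0.21 134 [-0.008  0.001  0.008]
0.23 62 [-0.022 -0.013 -0.003]
0.25 148 [-0.029 -0.025 -0.016]
0.27 0
```

The second print lies flat, top at 60.0 mm measured (58.2 mm bias-corrected against 58 mm). The lid handle stands near u = -0.02 m, z = 0.247 m. To close the lid I'll hook shut fingers behind the handle, pull it along its arc, then press from above.

```bash
python3 - <<'E'
from h import *
plan([(pw(-.0815,.25),PY,12),(pw(-.0815,.345),PY,0),(pw(.011,.345),PY,0),(pw(.011,.303),PY,0)])
E
```

```text
-> [ 0.503 -0.003  0.25 ] -10.0 12
   -0.209 -0.001 -0.485 0.003 0.454 0.002  rows 1.5
-> [ 0.503 -0.003  0.345] -10.0 0
   -0.197 -0.0 -0.93 -0.0 0.419 -0.0  rows 1.9
-> [ 0.595 -0.019  0.345] -10.0 0
   -0.925 0.0 0.0 -0.0 -0.0 -0.0  rows 1.9
-> [ 0.595 -0.019  0.303] -10.0 0
   -0.0 0.0 0.42 -0.0 -0.0 -0.0  rows 0.8
```

```bash

python3 -m handwheel '[[0.5,-0.1,0,-0.24,0,0.23,0],[1,-0.21,0,-0.485,0,0.45,0],[1,-0.21,0,-0.485,0,0.45,0]]' 40 |head -3
python3 -m handwheel '[[1,-0.1,0,-0.46,0,0.2,0],[1,-0.2,0,-0.93,0,0.42,0],[1,-0.2,0,-0.93,0,0.42,0],[1,-0.2,0,-0.93,0,0.42,0]]'
python3 - <<'E'
from h import *
s=bot.observe(); print(R.from_rotvec(s["orientation"]).as_matrix()[:,2].round(3))
look("wrist","w13"); P,D,im=load("w13"); X=cloud(P,D)
c,s=np.cos(np.radians(PY)),np.sin(np.radians(PY)); O=PX+np.array([-s,c])*.0018
d=X[...,:2]-O; U=d@[c,s]; V=d@[-s,c]
m=(abs(V)<.025)&(X[...,2]>.22)&(X[...,2]<.28)&(U>-.05)&(U<.05)
for z in np.arange(.225,.28,.01):
    q=m&(abs(X[...,2]-z)<.005); print(z.round(3),q.sum(),np.percentile(U[q],[2,50,98]).round(3) if q.sum() else "")
for v in(-.045,-.03,-.02,0,.02,.03,.045):
    q=(abs(V-v)<.002)&(X[...,2]>.2)&(X[...,2]<.28)&(U<.03)&(U>-.05); print(v,q.sum(),np.nanpercentile(X[...,2][q],[50,99]).round(3) if q.sum() else "")
E
```

```text
time: 18.5
eef_pos: [0.5071, -0.0028, 0.2546]
orientation: [0.254, 2.915, -0.024]
time: 18.9
eef_pos: [0.5056, -0.0028, 0.347]
orientation: [0.272, 3.123, 0.002]
ft_force: [0.7, -0.1, -0.3]
width: -0.0
grip_force: 0.0
[ 0.007  0.001 -1.   ]
0.225 0 
0.235 0 
0.245 0 
0.255 0 
0.265 0 
0.275 0 
-0.045 0 
-0.03 0 
-0.02 0 
0 0 
0.02 0 
0.03 0 
0.045 0
```

```bash
python3 - <<'E'
from h import *
T=campose("top");S=campose("scene"); c,s=np.cos(np.radians(PY)),np.sin(np.radians(PY))
im=cv2.imread("pics/scene0.png"); g=im.max(2)
b=(g[70:95,228:262]<60).astype(np.uint8); n,l,st,ce=cv2.connectedComponentsWithStats(b); print(st[1:].tolist(),ce[1:].round(1).tolist())
for uv in((244,81),(243,80)):
    x=tri([T,S],[(185.8,200),uv]); d=x[:2]-PX; print(x.round(4),"u,v",(d@[c,s]).round(4),(d@[-s,c]).round(4))
E
```

```text
[[7, 4, 14, 14, 89], [19, 21, 4, 4, 7]] [[13.5, 9.5], [20.6, 23.0]]
[ 0.565  -0.0135  0.2411] u,v -0.0189 -0.0
[ 0.5638 -0.0135  0.2435] u,v -0.0202 -0.0002
```

```bash

python3 -m handwheel '[[1,-0.47,0,0,0,0,0],[1,-0.93,0,0,0,0,0],[1,-0.93,0,0,0,0,0],[1,-0.93,0,0,0,0,0]]' |head -2
python3 -m handwheel '[[1,0,0,0.2,0,0,0],[1,0,0,0.42,0,0,0],[1,0,0,0.42,0,0,0],[1,0,0,0.42,0,0,0]]'
```

```text
time: 19.35
eef_pos: [0.5948, -0.0187, 0.3423]
time: 19.75
eef_pos: [0.5938, -0.0183, 0.3049]
orientation: [0.271, 3.128, 0.002]
ft_force: [-0.8, 0.5, -0.7]
width: 0.001
grip_force: 0.0
```

```bash

python3 -m handwheel '[[1,0.08,0,0.02,0,0,0],[1,0.18,0,0.06,0,0,0],[1,0.3,0,0.13,0,0,0],[1,0.3,0,0.13,0,0,0]]'
```

```text
time: 20.15
eef_pos: [0.5644, -0.0131, 0.2923]
orientation: [0.271, 3.126, 0.002]
ft_force: [-0.2, -0.2, 0.5]
width: -0.002
grip_force: 0.0
```

```bash

python3 -m handwheel '[[1,0.08,0,0.07,0,0,0],[1,0.15,0,0.13,0,0,0],[1,0.25,0,0.24,0,0,0],[1,0.35,0,0.35,0,0,0],[1,0.43,0,0.48,0,0,0],[1,0.51,0,0.61,0,0,0]]'
python3 - <<'E'
from h import *
im,D=imaging.read_camera("scene"); cv2.imwrite("pics/s3.png",im); Y=cloud(campose("scene"),D)
c,s=np.cos(np.radians(PY)),np.sin(np.radians(PY)); d=Y[...,:2]-PX; U=d@[c,s];V=d@[-s,c]
dark=(im.max(2)<50)
for u in np.arange(-.14,.08,.02):
    q=(abs(U-u)<.01)&(V<-.02)&(V>-.045)&(Y[...,2]>.07)&(Y[...,2]<.28); print(u.round(2),q.sum(),np.percentile(Y[...,2][q],[5,50,95]).round(3) if q.sum() else "")
E
```

```text
time: 20.75
eef_pos: [0.5164, -0.0045, 0.2319]
orientation: [0.271, 3.122, 0.002]
ft_force: [1.5, -1.0, 1.0]
width: 0.002
grip_force: 0.7
-0.14 0 
-0.12 0 
-0.1 39 [0.172 0.177 0.182]
-0.08 278 [0.167 0.244 0.277]
-0.06 143 [0.153 0.214 0.278]
-0.04 91 [0.129 0.146 0.155]
-0.02 112 [0.118 0.136 0.149]
0.0 103 [0.105 0.125 0.137]
0.02 101 [0.094 0.114 0.125]
0.04 92 [0.083 0.103 0.114]
0.06 71 [0.078 0.093 0.103]
0.08 56 [0.072 0.084 0.088]
```

The lid is down to about 0.49 rad. Raise, move over the handle and press it down.

```bash

python3 -m handwheel '[[1,-0.02,0,-0.25,0,0,0],[1,-0.02,0,-0.55,0,0,0],[1,0.25,0,-0.55,0,0,0],[1,0.25,0,-0.55,0,0,0],[1,0.25,0,-0.2,0,0,0],[1,0.25,0,-0.2,0,0,0]]'
python3 -m handwheel '[[1,0.02,0,0.15,0,0,0],[1,0.05,0,0.3,0,0,0],[1,0.08,0,0.45,0,0,0],[1,0.11,0,0.6,0,0,0],[1,0.14,0,0.72,0,0,0],[1,0.14,0,0.72,0,0,0]]'
```

```text
time: 21.4
eef_pos: [0.4888, -0.0003, 0.2477]
orientation: [-0.271, -3.127, -0.001]
ft_force: [-1.9, 0.3, -0.1]
width: -0.002
grip_force: 0.0
time: 22.0
eef_pos: [0.4766, 0.0022, 0.1778]
orientation: [0.272, 3.13, 0.001]
ft_force: [-1.0, -0.5, 0.9]
width: 0.004
grip_force: 0.0
```

```bash

python3 -m handwheel '[[1,0.02,0,0.08,0,0,0],[1,0.03,0,0.16,0,0,0],[1,0.04,0,0.22,0,0,0],[1,0.04,0,0.22,0,0,0]]'
python3 -m handwheel '[[1,0,0,0.02,0,0,0],[1,0,0,0.03,0,0,0],[1,0,0,0.03,0,0,0]]'
```

```text
time: 22.4
eef_pos: [0.4728, 0.003, 0.1555]
orientation: [0.271, 3.128, 0.002]
ft_force: [-0.5, -0.2, 0.1]
width: -0.003
grip_force: 0.0
time: 22.7
eef_pos: [0.4732, 0.003, 0.1536]
orientation: [0.271, 3.127, 0.002]
ft_force: [-1.5, -0.1, 3.3]
width: -0.002
grip_force: 1.5
```

```bash

python3 -m handwheel '[[1,0,0,0.02,0,0,0],[1,0,0,0.04,0,0,0],[1,0,0,0.04,0,0,0]]'
python3 -m handwheel '[[1,0,0,0.03,0,0,0],[1,0,0,0.03,0,0,0]]'
```

```text
time: 23.0
eef_pos: [0.4732, 0.003, 0.153]
orientation: [0.271, 3.125, 0.002]
ft_force: [-10.6, -0.0, 29.4]
width: -0.005
grip_force: 14.9
time: 23.2
eef_pos: [0.4732, 0.003, 0.1528]
orientation: [0.271, 3.123, 0.002]
ft_force: [-18.6, -0.1, 49.7]
width: 0.001
grip_force: 25.1
```

Firm stop at TCP 0.153 m, against 0.154 expected for a level lid. Back off and check.

```bash

python3 -m handwheel '[[1,0,0,-0.1,0,0,0],[1,0,0,-0.5,0,0,0],[1,0,0,-1,0,0,0],[1,0,0,-1,0,0,0]]' |head -2
python3 -m handwheel '[[1,0.5,0.45,-0.3,0,0,0],[1,1,0.9,-0.6,0,0,0],[1,1,0.9,-0.6,0,0,0],[1,1,0.9,-0.6,0,0,0]]'
python3 - <<'E'
from h import *
im,D=imaging.read_camera("scene"); Y=cloud(campose("scene"),D)
c,s=np.cos(np.radians(PY)),np.sin(np.radians(PY)); d=Y[...,:2]-PX; U=d@[c,s];V=d@[-s,c]
for u in np.arange(-.12,.08,.02):
    q=(abs(U-u)<.01)&(V<.03)&(V>-.03)&(Y[...,2]>.06)&(Y[...,2]<.2); print(u.round(2),q.sum(),np.percentile(Y[...,2][q],[5,50,95]).round(3) if q.sum() else "")
t,_=imaging.read_camera("top"); a=im[100:330,150:450]; cv2.imwrite("pics/f.png",np.hstack([cv2.resize(a,(480,368)),cv2.resize(t[140:310,150:297],(318,368))]))
E
```

```text
time: 23.6
eef_pos: [0.4768, 0.0029, 0.253]
time: 24.0
eef_pos: [0.3884, 0.1117, 0.3084]
orientation: [0.261, 3.124, 0.006]
ft_force: [0.1, -0.6, -0.2]
width: 0.002
grip_force: 0.0
-0.12 98 [0.071 0.079 0.081]
-0.1 8 [0.076 0.077 0.078]
-0.08 28 [0.072 0.074 0.078]
-0.06 127 [0.075 0.078 0.083]
-0.04 117 [0.077 0.08  0.085]
-0.02 105 [0.077 0.079 0.085]
0.0 105 [0.077 0.079 0.085]
0.02 101 [0.077 0.079 0.085]
0.04 101 [0.077 0.079 0.085]
0.06 89 [0.077 0.079 0.084]
```

View pics/f.png

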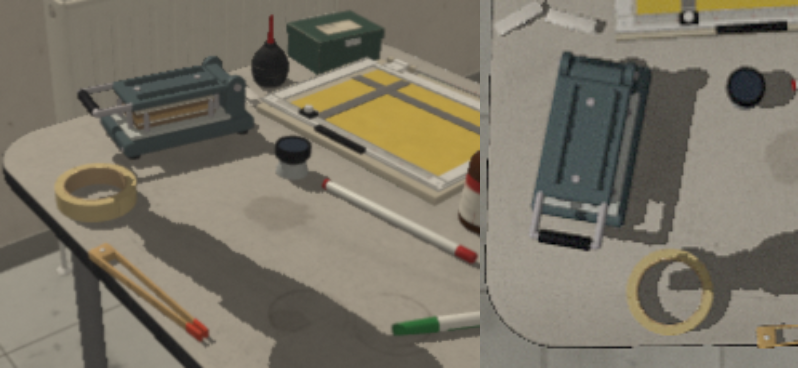

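The press is closed with the lid level (about 79 mm all along), the stack shows at (170,112), and the loupe, tape roll, tongs and thermometer look to be where they were.

```bash
python3 -c "
from rig import bot
print(bot.close_job())"
```

```text
the job is handed in; nothing more can be done
None
```

The tan board and then the skyline print (picture up) lie flat on the first print between the pins, the lid is down level on the stack, and I let go and handed the job in at about 24 s; the first grasp of the board missed and slid it about 13 mm along the table, and the second one held.

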